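# Cap the unused dust port

### The arm

A 6-joint arm with a two-finger parallel gripper is mounted at the origin on the work surface. World frame = base frame: x ahead of the robot, y to its left, z up, the work surface at z = 0. Lengths are in m, angles in rad, forces in N, time in s.
With the tool pointing down it reaches from about 0.425 to 1.125 m from the base axis. Payload 14.9 kg.
Tool frame: the origin (TCP) lies on the centre line of the jaws, within the pads' length; the fingertips stand 19 mm ahead of it and the grasp point (between the pads) is the TCP; z points along the fingers, x is the direction in which the jaws open and shut, and the axes are right-handed (so a half turn about z gives the same grasp; the last joint's range is limited). The gripper opens to 91 mm and grips with 3 to 60 N. Pads are 32 mm wide; open, the fingers measure 118 mm over their backs; the gripper's body (76 mm by 178 mm) begins 60 mm behind the grasp point.
Start: joints at [-1.185, 0.379, 1.734, -0, 1.028, -0.033], TCP at [0.285, -0.64, 0.233] pointing down, gripper open.
Joint ranges: [-2.77, 2.77], [-0.74, 2.19], [0, 2.66], [-1.06, 4.2], [0.31, 2.87], [-3.08, 3.08]. Speed limits (rad/s): [1.89, 1.89, 2.39, 3.14, 3.14, 3.14].

### API

Orientations are given as a rotation vector (axis times angle).
In Python, from plant import manip gives the robot as it stands. The module is installed in compiled form; this text tells all that it offers.
- The arm moves only by the tool send_rows, never from a script. Its argument "rows" is a list of rows, each a list of 5 numbers: the shift along the tool's x, y, z in cm, then the turn about the tool's z in degrees, then the gripper command: -1 is shut, 1 is fully open, values between are in proportion. In form: [[dx, dy, dz, yaw, grip], ...]. A call has 1 to 12 rows; each row is the pose to reach, as a shift and turn from the pose measured when the call began, along the tool's axes at that moment; what a row does not reach only later rows make up. A row lasts 1/10 s, in which the tool goes at most 50 mm and 8.59 degrees, less where a joint would pass 70% of its speed; a pose out of reach is approached as far as the arm can. A call with a gripper value outside its range is refused whole. The fingers move at their own pace and stop on an object; "squeeze" is the grip in N (left out, the last holds). Time passes only in rows, so rows that repeat a pose let the fingers close. It gives the time, the measured TCP pose, the force and the opening at its end, in the units of the state.
- manip.read_state(): the state, without advancing time (a new reading comes with each control period).
- manip.grab_frame(name): name is "scene" or "top"; returns a dict with "color" (400x640x3 uint8, red, green, blue), "camera_matrix" (3x3 intrinsics, pixels), "rvec" (rotation vector, rad) and "tvec" (3), from world to camera coordinates, as OpenCV has them. Camera axes: x right, y down, z forward; pixel columns grow to the right and rows downward; lengths in m; the calibration is good to about 2 mm. A picture is of the moment at which its call begins. There is no depth.
- manip.finish_job(): hands the job in, once; it reports no verdict.
The state is a dict: "time_s": time; "joint_positions": joint angles; "joint_velocities": joint speeds; "effort": joint torques, N m; "eef_pos": TCP position; "eef_rot": TCP orientation; "contact_force": force on the tool from outside, world axes, zero at the start; "moment": the same for the moment, N m; "finger_gap": finger opening in m.
Only numpy, scipy, OpenCV 4.12 (cv2) and the standard library are available. Lean on these libraries where they do the work, as an engineer would, in place of code of your own. Each camera call takes 0.05 s, during which the arm holds its last target. There are 200 camera calls.

### The job

Close off the unused rectangular dust-extraction port on the bench: pick up the long rectangular cap (not the smaller square one), set it squarely over the port's mouth and press it straight down until both clip arms have snapped under the rim and it sits fully home, then let go. Press gently, no harder than it takes to snap: the plastic cracks under a hard shove. Leave the other things on the bench where they are.

Things in the scene. Friction and masses are not known exactly. Their poses are not given: they have to be found in the camera images.
- port: dust port screwed to the bench: dark steel base plate 150 x 115 x 8 mm; a low steel sleeve and, in it, an upright grey plastic rectangular duct stub open at the top. Origin: centre of the plate's underside, on the stub's axis; x along the port's long side, z up
- port_sleeve (a point): centre of the top of the sleeve (100 x 68 mm), 40 mm above the bench. The stub rising from it carries an outward rim band 100 (x) by 64 mm (y), 10 mm deep, standing out 7 mm, topped by a 4 mm black springy seal. The stub telescopes and was clamped: the seal's top is 85 to 119 mm above the bench, NOT reported: find it by sight or touch. The stub does not move when pressed
- cap_centre (a point): loose grey plastic cap, 0.08-0.2 kg, upright on its two end skirts; point on its axis 35 mm above the skirts' feet; x along its long side. Top plate 112 (x) by 64 mm (y), 6 thick, underside 42 mm above the feet. Skirts: inner faces at x = +-52 mm (2 mm play on the rim). A half turn changes nothing. Home: plate underside lies on the seal; this point is then 7 mm below the seal's top, at the stub's grille
- cap_rib (a point): centre of the cap's grip rib, a block 50 mm (x) by 16 mm (y) by 14 mm high in the middle of the cap's top plate; this point is 55 mm above the feet of the skirts (7 mm above the plate's top face, 13 mm above its underside); axes as the cap's
- clip_left (a joint): outward swing of the sprung clip arm on the cap's +y side, rad: 0 at rest, about 0.17 while its hook rides over the rim, near 0 once snapped. Arm 30 mm wide (x), outer face 38 mm from the cap's axis; hook 16 mm below the plate's underside, then a lead-in flaring outward down to 33 mm below
- clip_right (a joint): the same for the -y arm. Pressing: the arms meet the rim about 20 mm above home, yield at 8-16 N about 12 mm above home, slide easily on, snap 2-3 mm above home; then the plate meets the seal, which yields up to 4 mm at 6-9 N/mm, so 20 N means home. Over 40 N between cap and port cracks the cap
- small_cap: look-alike not to be used: a smaller cap, 72 x 72 mm, with a round grip knob 22 mm across, 72 mm tall; origin at the centre of its underside
- glue: glue bottle, 56 mm across, 170 mm tall, origin at the centre of its underside
- stain: tin can, 84 mm across, 90 mm tall, origin at the centre of its underside
- offcut: wood offcut 120 x 60 x 22 mm lying flat, origin at the centre of its underside
- pencil: thick pencil lying on the bench, 8 mm thick, 150 mm long, origin at the middle of its underside
- brush: paint brush lying on the bench, origin under its middle
- driver: screwdriver lying on the bench, origin under its middle
- screw_bowl: small steel bowl, 100 mm across, 40 mm tall, origin at the centre of its underside

How it is judged:
On the way, in this order (a step that is already met when the one before it is completed fails the run):
1. the cap is lifted off the bench (height (world z) of cap_centre above 0.06 m), for 0.2 s.
2. the cap is fully home on the rim with both clips snapped (distance between cap_centre and grille below 0.004 m and value of joint each of clip_left, clip_right below 0.09 rad), for 0.2 s.
At the end, for the whole second after the job is handed in: the cap sits on the port within 4 mm of fully home and level within 0.04 rad, both clip arms snapped back in (swing under 0.09 rad), at rest and released (all of step 2 and angle between cap_centre's own z axis and vertical below 0.04 rad and linear speed of cap below 0.02 m/s); the robot touches nothing.
It fails at once if the cap is pressed on the port with more than 40 N (contact force between cap and port above 40 N).
It fails at once if the small square cap is moved more than 20 mm (distance of small_cap from where it was at the start of the episode above 0.02 m).
It fails at once if another loose thing on the bench is moved more than 30 mm (distance of any of glue, stain, offcut, pencil, brush, driver, screw_bowl from where it was at the start of the episode above 0.03 m).
It also fails if it takes over 56 s, if anything falls off the work surface, if the arm or the gripper's body presses on something with over 40 N, if the wrist force passes 120 N, or if a joint passes its speed limit or range.

## Working session

There is one attempt and no reset: what is moved stays moved. The work goes in short steps, Python scripts to look and compute and a tool call to move; the robot and the scene stay as the last step left them, time stands still between calls to the robot, and variables do not carry over. Pictures are saved under pics/ and viewed, about 8 in all and at most 12, crops included, and the job is handed in when it is done.

Besides the shell and the picture viewer there is one more tool, called after "Emit:" in YAML: its name, and indented under it one key for each argument. send_rows: Moves the arm, as the interface text tells. Its arguments: {"type":"object","properties":{"rows":{"type":"array"},"squeeze":{"type":"number"}},"required":["rows"]}

```bash
mkdir -p pics; cat > h.py <<'E'
import numpy as np, cv2
from plant import manip
def grab(n):
    f=manip.grab_frame(n); np.savez(f'cal_{n}.npz',K=f['camera_matrix'],r=f['rvec'],t=f['tvec'])
    return cv2.cvtColor(f['color'],cv2.COLOR_RGB2BGR)
def cal(n):
    c=np.load(f'cal_{n}.npz'); return c['K'],cv2.Rodrigues(c['r'])[0],c['t'].ravel()
def ray(n,uv,z):
    K,R,t=cal(n); C=-R.T@t; d=R.T@np.linalg.solve(K,[uv[0],uv[1],1.]); return C+d*(z-C[2])/d[2]
def proj(n,P):
    K,R,t=cal(n); p=K@(R@np.asarray(P,float)+t); return p[:2]/p[2]
E
python3 - <<'E'
from h import *
for n in('scene','top'):
    cv2.imwrite(f'pics/{n}0.png',grab(n)); K,R,t=cal(n); print(n,K[0,0],-R.T@t,R[2])
s=manip.read_state(); print(s['time_s'],s['eef_pos'],s['eef_rot'],s['contact_force'],s['finger_gap'])
E
```

```text
scene 419.9790820169975 [1.22624831 0.51710096 0.73459094] [-0.61642646 -0.49521247 -0.61219525]
top 499.6934690534748 [ 0.13954431 -0.01172974  1.77305851] [ 0.22799919 -0.01226685 -0.97358404]
0.1 [ 0.28453608 -0.63921548  0.23237757] [-2.63418878e+00  1.71090200e+00  1.15407138e-03] [ 0.49955528 -1.061854   -0.44091622] 0.09101898423204231
```

View pics/scene0.png

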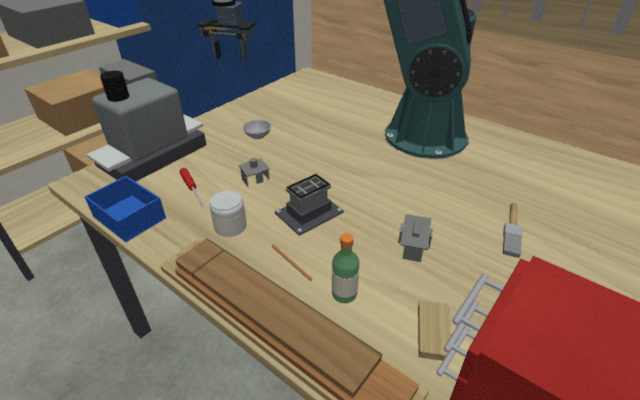

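View pics/top0.png

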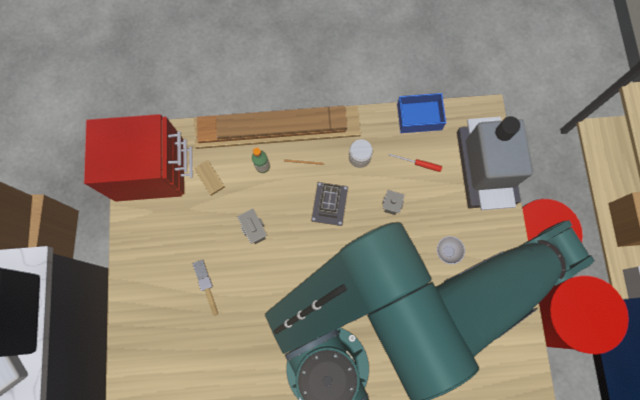

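The long cap is at top (251,226) and scene (416,236). The port is at top (330,203) and scene (309,205), and the small cap at top (393,202). Next I'll view enlarged crops.

```bash
python3 - <<'E'
from h import *
def crop(im,u,v,w,h,s=4): return cv2.resize(im[v:v+h,u:u+w],None,fx=s,fy=s,interpolation=cv2.INTER_CUBIC)
T=cv2.imread('pics/top0.png');S=cv2.imread('pics/scene0.png')
a=np.hstack([crop(T,230,200,50,50,6),crop(T,300,170,60,60,5)])
b=np.hstack([crop(S,390,205,50,60,5)[:300],crop(S,270,170,80,60,5)])
a=cv2.copyMakeBorder(a,0,0,0,b.shape[1]-a.shape[1],cv2.BORDER_CONSTANT)
cv2.imwrite('pics/crop0.png',np.vstack([a,b]));print(a.shape)
E
```

```text
(300, 650, 3)
```

View pics/crop0.png

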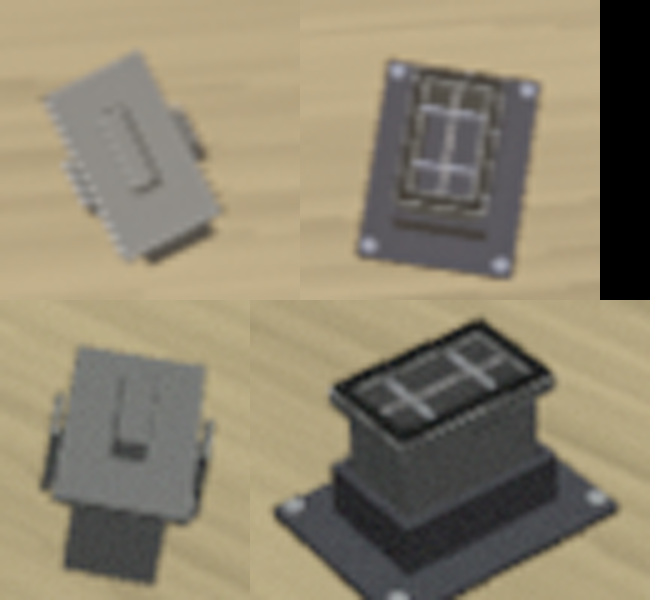

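```bash
python3 - <<'E'
from h import *
from scipy.optimize import least_squares
def px(l,s,o,c): return [((x-c[0]+.5)/s-.5+o[0],(y-c[1]+.5)/s-.5+o[1]) for x,y in l]
capT=px([(45,97),(138,53),(219,212),(130,261)],6,(230,200),(0,0))
capS=px([(80,347),(205,367),(188,522),(52,497)],5,(390,205),(0,300))
plT=px([(389,60),(540,80),(510,278),(358,258)],5,(300,170),(300,0))
seT=px([(415,68),(503,78),(487,215),(402,208)],5,(300,170),(300,0))
seS=px([(482,318),(333,388),(403,445),(555,380)],5,(270,170),(250,300))
plS=px([(275,513),(618,508)],5,(270,170),(250,300))
for n,l,z in(('top',capT,.048),('scene',capS,.048),('top',plT,.008),('scene',plS,.008)):
    p=np.array([ray(n,q,z) for q in l]);print(n,z,p.round(4)[:,:2].tolist(),p.mean(0).round(4),np.linalg.norm(np.diff(p,axis=0),axis=1).round(4))
for H in(.085,.095,.1,.105,.11,.119):
    a=np.array([ray('top',q,H) for q in seT]);b=np.array([ray('scene',q,H) for q in seS])
    print(H,a.mean(0).round(4),b.mean(0).round(4),np.linalg.norm(np.diff(a,axis=0),axis=1).round(3),np.linalg.norm(np.diff(b,axis=0),axis=1).round(3))
def fit(obs,Lx,Ly,z0,freez,th):
    def f(v):
        x,y,t=v[:3];z=v[3] if freez else z0
        c=np.array([[x+np.cos(t)*i*Lx/2-np.sin(t)*j*Ly/2,y+np.sin(t)*i*Lx/2+np.cos(t)*j*Ly/2,z] for i,j in((1,1),(1,-1),(-1,-1),(-1,1))])
        r=[]
        for n,l in obs:
            P=np.array([proj(n,q) for q in c])
            for u in l: 
                d=P-u; r+=list(d[np.argmin((d**2).sum(1))])
        return np.array(r)
    x0=ray(*[ (obs[0][0]),np.mean(obs[0][1],0),z0])
    s=least_squares(f,[x0[0],x0[1],th]+([z0] if freez else []))
    return s.x,np.degrees(s.x[2]),np.sqrt(2*s.cost/len(s.fun))
ct=np.array([ray('top',q,.048) for q in capT]);d=ct[1]-ct[2];tc=np.arctan2(d[1],d[0])
pt=np.array([ray('top',q,.008) for q in plT]);d=pt[0]-pt[3];tp=np.arctan2(d[1],d[0])
print('cap',fit([('top',capT),('scene',capS)],.112,.064,.048,0,tc),fit([('top',capT)],.112,.064,.048,0,tc))
print('plate',fit([('top',plT)],.15,.115,.008,0,tp))
print('seal',fit([('top',seT),('scene',seS)],.1,.064,.1,1,tp))
R=cv2.Rodrigues(np.array(manip.read_state()['eef_rot']))[0];print(R.round(3))
E
```

```text
top 0.048 [[0.5389, 0.2753], [0.5611, 0.2194], [0.4621, 0.1766], [0.4373, 0.2297]] [0.4999 0.2252 0.048 ] [0.0602 0.1079 0.0586]
scene 0.048 [[0.4639, 0.1775], [0.4389, 0.234], [0.5421, 0.2779], [0.5664, 0.2209]] [0.5028 0.2276 0.048 ] [0.0618 0.1121 0.062 ]
top 0.008 [[0.653, -0.0174], [0.629, -0.1266], [0.4834, -0.0919], [0.5068, 0.016]] [ 0.568 -0.055  0.008] [0.1118 0.1496 0.1105]
scene 0.008 [[0.6308, -0.1218], [0.5132, 0.0203]] [ 0.572  -0.0508  0.008 ] [0.1844]
0.085 [ 0.568  -0.0563  0.085 ] [ 0.5621 -0.0585  0.085 ] [0.062 0.099 0.059] [0.099 0.061 0.094]
0.095 [ 0.5655 -0.0561  0.095 ] [ 0.5723 -0.0497  0.095 ] [0.062 0.099 0.059] [0.098 0.06  0.093]
0.1 [ 0.5642 -0.0559  0.1   ] [ 0.5775 -0.0452  0.1   ] [0.062 0.098 0.059] [0.097 0.06  0.092]
0.105 [ 0.5629 -0.0558  0.105 ] [ 0.5826 -0.0408  0.105 ] [0.061 0.098 0.058] [0.096 0.059 0.091]
0.11 [ 0.5616 -0.0557  0.11  ] [ 0.5877 -0.0364  0.11  ] [0.061 0.098 0.058] [0.095 0.059 0.091]
0.119 [ 0.5594 -0.0554  0.119 ] [ 0.5969 -0.0284  0.119 ] [0.061 0.097 0.058] [0.094 0.058 0.089]
cap (array([0.5012797 , 0.22655325, 0.40649336]), np.float64(23.290353841469514), np.float64(0.5878908126462506)) (array([0.49991339, 0.22524542, 0.41329023]), np.float64(23.67978564251551), np.float64(0.5554065196125336))
plate (array([ 0.56805513, -0.05496746, -0.2244806 ]), np.float64(-12.861790759332365), np.float64(0.4019604381279811))
seal (array([ 0.56629656, -0.05552521, -0.21168772,  0.08892968]), np.float64(-12.128812883467445), np.float64(0.6418412880767824))
[[ 0.407 -0.914 -0.   ]
 [-0.914 -0.407  0.001]
 [-0.001 -0.    -1.   ]]
```

Emit:
send_rows:
  rows:
    - [-22, -33.5, 0, 0, -0.1]
    - [-22, -33.5, 0, 0, -0.1]
    - [-22, -33.5, 0, 0, -0.1]
    - [-22, -33.5, 0, 0, -0.1]
    - [-22, -33.5, 0, 0, -0.1]
    - [-22, -33.5, 0, 0, -0.1]
    - [-22, -33.5, 0, 0, -0.1]
    - [-22, -33.5, 0, 0, -0.1]
    - [-22, -33.5, 0, 0, -0.1]
    - [-22, -33.5, 0, 0, -0.1]

```text
time_s: 1.1
eef_pos: [0.5014, -0.3011, 0.2324]
eef_rot: [-2.636, 1.708, 0.002]
contact_force: [-0.1, -0.1, -0.0]
finger_gap: 0.0413
```

Emit:
send_rows:
  rows:
    - [-48.2, -21.5, 0, 0.5, -0.1]
    - [-48.2, -21.5, 0, 0.5, -0.1]
    - [-48.2, -21.5, 0, 0.5, -0.1]
    - [-48.2, -21.5, 0, 0.5, -0.1]
    - [-48.2, -21.5, 0, 0.5, -0.1]
    - [-48.2, -21.5, 0, 0.5, -0.1]
    - [-48.2, -21.5, 0, 0.5, -0.1]
    - [-48.2, -21.5, 0, 0.5, -0.1]
    - [-48.2, -21.5, 0, 0.5, -0.1]
    - [-48.2, -21.5, 0, 0.5, -0.1]
    - [-48.2, -21.5, 11, 0.5, -0.1]
    - [-48.2, -21.5, 13, 0.5, -0.1]

```text
time_s: 2.3
eef_pos: [0.502, 0.2212, 0.1354]
eef_rot: [-2.627, 1.717, -0.002]
contact_force: [1.1, 0.1, -0.7]
finger_gap: 0.041
```

```bash
python3 - <<'E'
from h import *
S=grab('scene');cv2.imwrite('pics/scene1.png',S)
T=grab('top');cv2.imwrite('pics/top1.png',T)
s=manip.read_state();print(s['eef_pos'],s['contact_force'])
c=lambda im,u,v,w,h:cv2.resize(im[v:v+h,u:u+w],None,fx=5,fy=5,interpolation=cv2.INTER_CUBIC)
cv2.imwrite('pics/crop1.png',np.hstack([c(S,375,175,80,90),c(T,215,165,80,90)]))
e=np.array(s['eef_pos']);print('tip',proj('scene',e-[0,0,.019]),proj('top',e-[0,0,.019]))
E
```

```text
[0.49750871 0.21879342 0.12993052] [-0.17385581 -0.5054464   0.10172693]
tip [417.22519978 207.83973704] [250.9311848  222.39181788]
```

View pics/crop1.png

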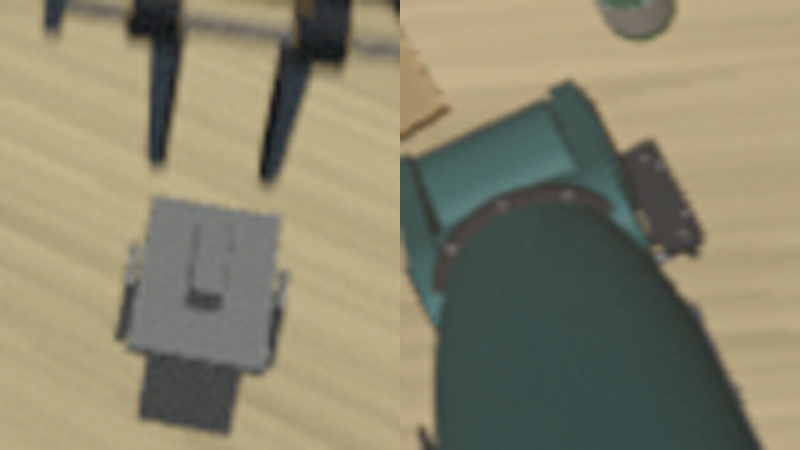

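Emit:
send_rows:
  rows:
    - [-0.6, -0.6, 0, 0, -0.1]
    - [-0.6, -0.6, 3, 0, -0.1]
    - [-0.6, -0.6, 4.5, 0, -0.1]
    - [-0.6, -0.6, 5.5, 0, -0.1]
    - [-0.6, -0.6, 5.9, 0, -0.1]
    - [-0.6, -0.6, 5.9, 0, -0.1]
    - [-0.6, -0.6, 5.9, 0, -0.1]
  squeeze: 20

```text
time_s: 3.1
eef_pos: [0.5006, 0.2267, 0.0718]
eef_rot: [2.623, -1.716, -0.009]
contact_force: [0.2, 0.6, 0.4]
finger_gap: 0.041
```

```bash
python3 - <<'E'
from h import *
S=grab('scene');cv2.imwrite('pics/scene2.png',S)
s=manip.read_state();print(s['eef_pos'],s['contact_force'])
c=lambda im,u,v,w,h:cv2.resize(im[v:v+h,u:u+w],None,fx=6,fy=6,interpolation=cv2.INTER_CUBIC)
cv2.imwrite('pics/crop2.png',c(S,370,175,90,90))
E
```

```text
[0.5005673  0.22671954 0.07176137] [-0.65165072 -1.12621847  0.14710209]
```

View pics/crop2.png

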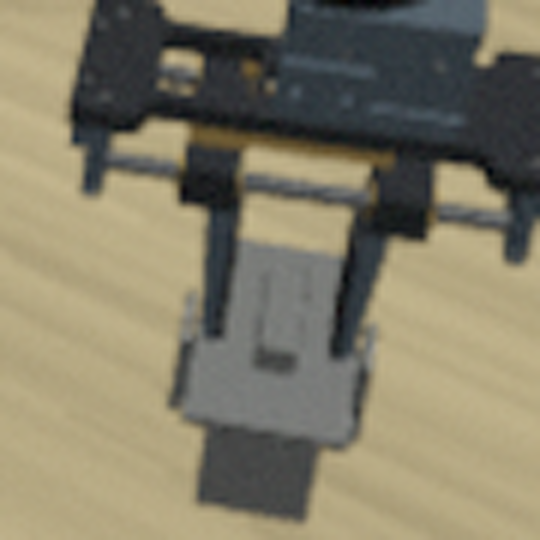

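The fingers straddle the rib evenly (crop tips at 213 and 340, rib at about 275), so I'll close and lift.

Emit:
send_rows:
  rows:
    - [0, 0, 0.2, 0, -0.3]
    - [0, 0, 0.2, 0, -1]
    - [0, 0, 0.2, 0, -1]
    - [0, 0, 0.2, 0, -1]
    - [0, 0, 0.2, 0, -1]
    - [0, 0, 0.2, 0, -1]
    - [0, 0, 0.2, 0, -1]
    - [0, 0, 0.2, 0, -1]
  squeeze: 35

```text
time_s: 3.95
eef_pos: [0.5006, 0.2267, 0.0698]
eef_rot: [2.624, -1.716, -0.009]
contact_force: [0.2, 0.9, 2.9]
finger_gap: 0.0157
```

Emit:
send_rows:
  rows:
    - [0, 0, -2, 0, -1]
    - [0, 0, -5, 0, -1]
    - [0, 0, -9, 0, -1]
    - [0, 0, -13, 0, -1]
    - [0, 0, -13, 0, -1]
    - [0, 0, -13, 0, -1]

```text
time_s: 4.55
eef_pos: [0.5018, 0.227, 0.2002]
eef_rot: [2.625, -1.717, -0.008]
contact_force: [-0.0, -0.8, -2.7]
finger_gap: 0.0156
```

```bash
python3 - <<'E'
from h import *
s=manip.read_state();e=np.array(s['eef_pos']);R=cv2.Rodrigues(np.array(s['eef_rot']))[0]
print(s['time_s'],e,s['contact_force'],s['finger_gap'],np.degrees(np.arctan2(R[1,0],R[0,0])))
print(R.round(4)); d=np.array([.567,-.054,.20])-e; print('delta tool cm',R.T@d*100)
E
```

```text
4.55 [0.50177141 0.22701214 0.20016345] [-0.02159808 -0.75703266 -2.69143414] 0.015625502450984496 -66.38657742844083
[[ 0.4006 -0.9162 -0.0072]
 [-0.9163 -0.4006 -0.0016]
 [-0.0014  0.0073 -1.    ]]
delta tool cm [2.83610835e+01 5.27966850e+00 1.43501209e-02]
```

Emit:
send_rows:
  rows:
    - [4, 0.7, 0, 5, -1]
    - [8, 1.5, 0, 10, -1]
    - [12, 2.2, 0, 15, -1]
    - [16, 3, 0, 20, -1]
    - [20, 3.7, 0, 25, -1]
    - [24, 4.5, 0, 30, -1]
    - [28.4, 5.3, 0, 36, -1]
    - [28.4, 5.3, 0, 36, -1]
    - [28.4, 5.3, 0, 36, -1]
    - [28.4, 5.3, 0, 36, -1]

```text
time_s: 5.55
eef_pos: [0.5661, -0.0538, 0.1988]
eef_rot: [1.965, -2.441, -0.008]
contact_force: [-0.3, 0.2, -1.8]
finger_gap: 0.0157
```

```bash
python3 - <<'E'
from h import *
S=grab('scene');cv2.imwrite('pics/scene3.png',S)
T=grab('top');cv2.imwrite('pics/top3.png',T)
s=manip.read_state();e=np.array(s['eef_pos']);R=cv2.Rodrigues(np.array(s['eef_rot']))[0]
print(s['time_s'],e,s['contact_force'],s['finger_gap'],np.degrees(np.arctan2(R[1,0],R[0,0])))
c=lambda im,u,v,w,h,f:cv2.resize(im[v:v+h,u:u+w],None,fx=f,fy=f,interpolation=cv2.INTER_CUBIC)
cv2.imwrite('pics/crop3.png',np.hstack([c(S,260,115,90,120,5),c(T,285,140,70,120,5)]))
E
```

```text
5.65 [ 0.566488   -0.05346745  0.19950403] [ 0.11119484 -0.74329657 -1.70779567] 0.015438582000785782 -102.29284179084402
```

View pics/crop3.png

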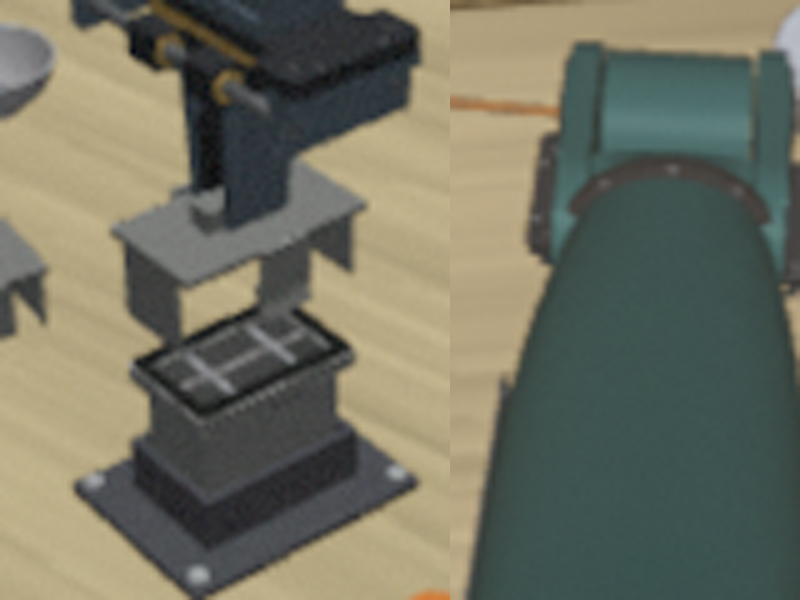

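```bash
cat >> h.py <<'E'
from scipy.optimize import least_squares
def pxl(l,s,o): return np.array([((x+.5)/s-.5+o[0],(y+.5)/s-.5+o[1]) for x,y in l])
def fitrects(n,items,v0):
    # items: (corner ids, pixels, Lx, Ly, z or None=free)
    def f(v):
        r=[];C,S=np.cos(v[2]),np.sin(v[2])
        for ids,uv,Lx,Ly,z in items:
            for (i,j),u in zip(ids,uv):
                a,b=i*Lx/2,j*Ly/2
                r+=list(proj(n,[v[0]+C*a-S*b,v[1]+S*a+C*b,v[3] if z is None else z])-u)
        return np.array(r)
    s=least_squares(f,v0); return s.x,f(s.x).reshape(-1,2)
E
python3 - <<'E'
from h import *
o=(260,115)
# corners in port axes (x at -12.6deg away from base, y left): find by projecting
for i,j in((1,1),(1,-1),(-1,-1),(-1,1)):
    t=np.radians(-12.6);P=[.568+np.cos(t)*i*.05-np.sin(t)*j*.032,-.054+np.sin(t)*i*.05+np.cos(t)*j*.032,.09];print(i,j,((proj('scene',P)-o)*5).round())
E
```

```text
1 1 [200. 423.]
1 -1 [126. 363.]
-1 -1 [279. 293.]
-1 1 [356. 347.]
```

```bash
python3 - <<'E'
from h import *
o=(260,115);F,L,B,Rr=(1,1),(1,-1),(-1,-1),(-1,1)
pl=([L,F,Rr],pxl([(75,487),(197,598),(417,482)],5,o),.15,.115,.008)
sl=([L,F,Rr],pxl([(135,443),(211,497),(355,432)],5,o),.1,.068,.04)
se=([L,F,Rr,B],pxl([(133,368),(205,418),(354,353),(285,306)],5,o),.1,.064,None)
cap=([L,F,Rr],pxl([(112,232),(181,284),(367,205)],5,o),.112,.064,.1777)
capf=cap[:4]+(None,)
v0=[.568,-.054,-.22,.09]
for nm,it in(('plate+sleeve',[pl,sl]),('port all',[pl,sl,se]),('seal',[se]),('cap z fixed',[cap]),('cap z free',[capf])):
    x,r=fitrects('scene',it,v0);print(nm,x.round(4),'deg',np.degrees(x[2]).round(2),'\n',(r*5).round(1).tolist())
E
```

```text
plate+sleeve [ 0.5692 -0.0528 -0.2243  0.09  ] deg -12.85 
 [[-3.4, -3.0], [0.7, 0.1], [5.2, -3.4], [-3.6, -2.3], [-3.1, 9.0], [4.4, -2.8]]
port all [ 0.5687 -0.0527 -0.2293  0.0893] deg -13.14 
 [[-2.6, -3.9], [0.7, -0.4], [6.0, -3.1], [-2.8, -2.9], [-2.8, 8.6], [5.2, -2.8], [-3.9, -0.9], [-2.5, 9.7], [4.8, -0.2], [-1.9, -8.5]]
seal [ 0.5258 -0.0894 -0.2486  0.0473] deg -14.24 
 [[3.9, -2.5], [-1.1, 5.0], [-1.2, 1.5], [-1.6, -4.4]]
cap z fixed [ 0.5704 -0.0522 -0.2293  0.09  ] deg -13.14 
 [[-4.9, -4.0], [2.9, 2.5], [1.9, 0.8]]
cap z free [ 0.5553 -0.0654 -0.2359  0.1643] deg -13.52 
 [[-2.2, -3.9], [3.2, 1.5], [-1.1, 2.4]]
```

Emit:
send_rows:
  rows:
    - [0.06, 0.12, 1, 0.5, -1]
    - [0.06, 0.12, 2, 0.5, -1]
    - [0.06, 0.12, 3.2, 0.5, -1]
    - [0.06, 0.12, 3.2, 0.5, -1]
    - [0.06, 0.12, 3.2, 0.5, -1]
    - [0.06, 0.12, 3.2, 0.5, -1]

```text
time_s: 6.25
eef_pos: [0.5651, -0.0539, 0.1677]
eef_rot: [1.956, -2.449, -0.006]
contact_force: [-0.2, -1.0, -2.0]
finger_gap: 0.0157
```

```bash
python3 - <<'E'
from h import *
S=np.mean([grab('scene').astype(float) for _ in range(4)],0).astype(np.uint8);cv2.imwrite('pics/scene4.png',S)
s=manip.read_state();e=np.array(s['eef_pos']);R=cv2.Rodrigues(np.array(s['eef_rot']))[0]
print(s['time_s'],e,s['contact_force'],s['finger_gap'],np.degrees(np.arctan2(R[1,0],R[0,0])))
cv2.imwrite('pics/crop4.png',cv2.resize(S[135:210,270:350],None,fx=8,fy=8,interpolation=cv2.INTER_CUBIC))
E
```

```text
6.45 [ 0.56509697 -0.05391455  0.16785857] [ 0.16465854  0.40983035 -1.50567518] 0.015640178924689746 -102.79414676420897
```

View pics/crop4.png

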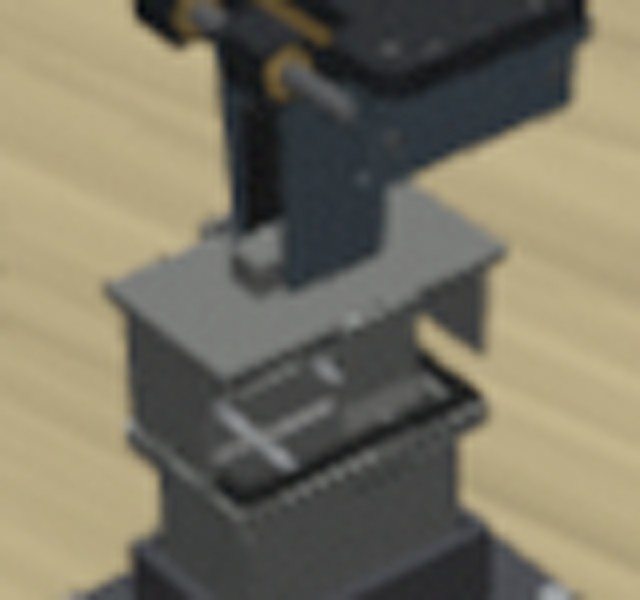

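```bash
python3 - <<'E'
from h import *
o=(270,135);F,L,B,Rr=(1,1),(1,-1),(-1,-1),(-1,1)
cap=([L,F,Rr],pxl([(107,288),(219,381),(506,250)],8,o),.112,.064,.1679-.0218)
rim=([L,F,Rr],pxl([(130,428),(241,508),(488,402)],8,o),.1,.064,.085)
for nm,it in(('rim',[rim]),('cap',[cap])):
    x,r=fitrects('scene',it,[.568,-.054,-.22,.09]);print(nm,x.round(4),np.degrees(x[2]).round(2),(r*8).round(1).tolist())
E
```

```text
rim [ 0.5622 -0.0592 -0.2324  0.09  ] -13.32 [[-3.7, -7.1], [1.0, 8.9], [2.6, -3.0]]
cap [ 0.5681 -0.0534 -0.2271  0.09  ] -13.01 [[-6.7, -1.4], [2.3, 0.3], [4.5, 0.2]]
```

Emit:
send_rows:
  rows:
    - [0, 0, 0.1, 0, -1]
    - [0, 0, 0.2, 0, -1]
    - [0, 0, 0.3, 0, -1]
    - [0, 0, 0.4, 0, -1]
    - [0, 0, 0.4, 0, -1]

```text
time_s: 6.95
eef_pos: [0.5649, -0.0539, 0.1637]
eef_rot: [1.956, -2.449, -0.006]
contact_force: [0.7, -0.3, -2.0]
finger_gap: 0.016
```

Emit:
send_rows:
  rows:
    - [0, 0, 0.1, 0, -1]
    - [0, 0, 0.2, 0, -1]
    - [0, 0, 0.3, 0, -1]
    - [0, 0, 0.3, 0, -1]

```text
time_s: 7.35
eef_pos: [0.5648, -0.0539, 0.1605]
eef_rot: [1.955, -2.449, -0.006]
contact_force: [0.5, -0.8, -1.8]
finger_gap: 0.0155
```

Feet are at about 0.091 with no contact yet, so I'll keep going down.

Emit:
send_rows:
  rows:
    - [0, 0, 0.1, 0, -1]
    - [0, 0, 0.2, 0, -1]
    - [0, 0, 0.3, 0, -1]
    - [0, 0, 0.3, 0, -1]

```text
time_s: 7.75
eef_pos: [0.5653, -0.054, 0.1576]
eef_rot: [1.956, -2.45, -0.005]
contact_force: [3.3, -0.7, 0.3]
finger_gap: 0.0158
```

Emit:
send_rows:
  rows:
    - [0, 0, 0.1, 0, -1]
    - [0, 0, 0.2, 0, -1]
    - [0, 0, 0.3, 0, -1]
    - [0, 0, 0.3, 0, -1]

```text
time_s: 8.15
eef_pos: [0.5654, -0.054, 0.1545]
eef_rot: [1.956, -2.45, -0.005]
contact_force: [3.1, -0.0, -1.1]
finger_gap: 0.0158
```

Emit:
send_rows:
  rows:
    - [0, -0.1, 0, 0, -1]
    - [0, -0.1, 0.1, 0, -1]
    - [0, -0.1, 0.2, 0, -1]
    - [0, -0.1, 0.2, 0, -1]

```text
time_s: 8.55
eef_pos: [0.566, -0.0541, 0.1521]
eef_rot: [1.956, -2.45, -0.006]
contact_force: [0.7, -0.4, -2.2]
finger_gap: 0.0156
```

```bash
python3 - <<'E'
from h import *
S=np.mean([grab('scene').astype(float) for _ in range(4)],0).astype(np.uint8);cv2.imwrite('pics/scene5.png',S)
s=manip.read_state();print(s['eef_pos'],s['contact_force'],s['moment'])
cv2.imwrite('pics/crop5.png',cv2.resize(S[135:210,270:350],None,fx=8,fy=8,interpolation=cv2.INTER_CUBIC))
E
```

```text
[ 0.56625796 -0.05420456  0.15243288] [ 0.42021663  0.12885069 -1.91922738] [ 0.03110408 -0.0371565   0.02711966]
```

View pics/crop5.png

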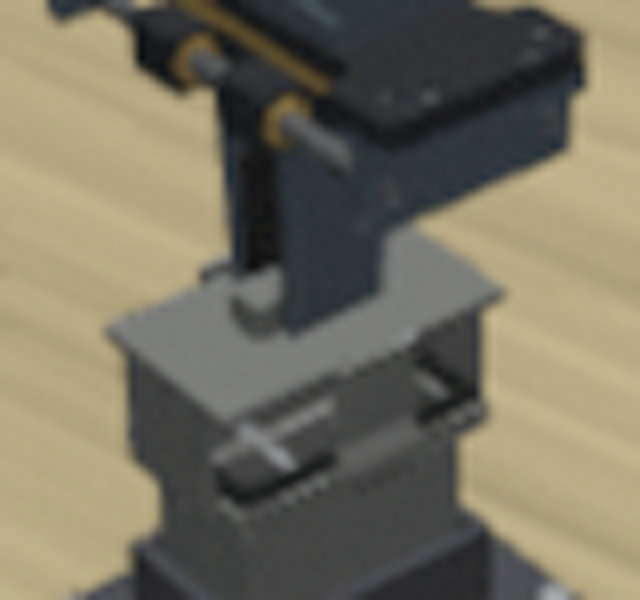

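The cap's skirts straddle both rim ends: front foot near (160,480), back skirt behind the right rim at (480,400). The side force has gone, so I'll go on down.

Emit:
send_rows:
  rows:
    - [0, -0.04, 0.15, 0, -1]
    - [0, -0.04, 0.3, 0, -1]
    - [0, -0.04, 0.45, 0, -1]
    - [0, -0.04, 0.6, 0, -1]
    - [0, -0.04, 0.6, 0, -1]

```text
time_s: 9.25
eef_pos: [0.5666, -0.0543, 0.1462]
eef_rot: [1.956, -2.45, -0.005]
contact_force: [-0.4, 1.1, -2.0]
finger_gap: 0.0158
```

Emit:
send_rows:
  rows:
    - [0, 0, 0.1, 0, -1]
    - [0, 0, 0.2, 0, -1]
    - [0, 0, 0.3, 0, -1]
    - [0, 0, 0.4, 0, -1]
    - [0, 0, 0.4, 0, -1]

```text
time_s: 9.75
eef_pos: [0.5666, -0.0542, 0.1422]
eef_rot: [1.956, -2.45, -0.005]
contact_force: [0.4, 2.7, -1.0]
finger_gap: 0.0155
```

Emit:
send_rows:
  rows:
    - [0, 0, 0.1, 0, -1]
    - [0, 0, 0.2, 0, -1]
    - [0, 0, 0.3, 0, -1]
    - [0, 0, 0.3, 0, -1]

```text
time_s: 10.15
eef_pos: [0.5668, -0.0543, 0.1393]
eef_rot: [1.956, -2.45, -0.005]
contact_force: [0.9, 1.1, 2.1]
finger_gap: 0.0157
```

Emit:
send_rows:
  rows:
    - [0, 0, 0.1, 0, -1]
    - [0, 0, 0.2, 0, -1]
    - [0, 0, 0.3, 0, -1]
    - [0, 0, 0.3, 0, -1]
  squeeze: 50

```text
time_s: 10.55
eef_pos: [0.5672, -0.0544, 0.1366]
eef_rot: [1.956, -2.451, -0.004]
contact_force: [-0.2, 2.1, 6.8]
finger_gap: 0.0157
```

Emit:
send_rows:
  rows:
    - [0, 0, 0.1, 0, -1]
    - [0, 0, 0.2, 0, -1]
    - [0, 0, 0.3, 0, -1]
    - [0, 0, 0.3, 0, -1]

```text
time_s: 10.95
eef_pos: [0.5676, -0.0544, 0.1339]
eef_rot: [1.957, -2.451, -0.002]
contact_force: [2.6, 1.1, 0.3]
finger_gap: 0.0155
```

Emit:
send_rows:
  rows:
    - [0, 0, 0.1, 0, -1]
    - [0, 0, 0.2, 0, -1]
    - [0, 0, 0.3, 0, -1]
    - [0, 0, 0.3, 0, -1]

```text
time_s: 11.35
eef_pos: [0.5675, -0.0545, 0.1306]
eef_rot: [1.957, -2.451, -0.003]
contact_force: [2.1, 1.6, 0.5]
finger_gap: 0.0157
```

Emit:
send_rows:
  rows:
    - [0, 0, 0.1, 0, -1]
    - [0, 0, 0.2, 0, -1]
    - [0, 0, 0.3, 0, -1]
    - [0, 0, 0.3, 0, -1]

```text
time_s: 11.75
eef_pos: [0.5674, -0.0544, 0.1274]
eef_rot: [1.957, -2.451, -0.003]
contact_force: [1.1, 1.5, 0.3]
finger_gap: 0.0154
```

Emit:
send_rows:
  rows:
    - [0, 0, 0.1, 0, -1]
    - [0, 0, 0.2, 0, -1]
    - [0, 0, 0.2, 0, -1]

```text
time_s: 12.05
eef_pos: [0.5669, -0.0546, 0.1247]
eef_rot: [1.957, -2.45, -0.003]
contact_force: [3.5, -1.0, -9.7]
finger_gap: 0.0157
```

Emit:
send_rows:
  rows:
    - [0, 0, 0.1, 0, -1]
    - [0, 0, 0.1, 0, -1]

```text
time_s: 12.25
eef_pos: [0.5663, -0.0545, 0.1231]
eef_rot: [1.956, -2.45, -0.005]
contact_force: [0.6, 1.6, -4.9]
finger_gap: 0.0155
```

Emit:
send_rows:
  rows:
    - [0, 0, 0.1, 0, -1]
    - [0, 0, 0.1, 0, -1]

```text
time_s: 12.45
eef_pos: [0.5661, -0.0545, 0.122]
eef_rot: [1.956, -2.449, -0.005]
contact_force: [0.5, 0.6, -0.6]
finger_gap: 0.0155
```

Emit:
send_rows:
  rows:
    - [0, 0, 0.1, 0, -1]
    - [0, 0, 0.1, 0, -1]

```text
time_s: 12.65
eef_pos: [0.5661, -0.0545, 0.1213]
eef_rot: [1.956, -2.449, -0.005]
contact_force: [-3.3, 0.4, 5.4]
finger_gap: 0.0157
```

Emit:
send_rows:
  rows:
    - [0, 0, 0.1, 0, -1]
    - [0, 0, 0.1, 0, -1]

```text
time_s: 12.85
eef_pos: [0.5662, -0.0546, 0.1208]
eef_rot: [1.956, -2.449, -0.005]
contact_force: [-4.5, 1.4, 10.6]
finger_gap: 0.0152
```

Emit:
send_rows:
  rows:
    - [0, 0, 0.15, 0, -1]
    - [0, 0, 0.15, 0, -1]

```text
time_s: 13.05
eef_pos: [0.5662, -0.0546, 0.1201]
eef_rot: [1.956, -2.449, -0.006]
contact_force: [-7.3, 1.1, 15.1]
finger_gap: 0.0157
```

Emit:
send_rows:
  rows:
    - [0, 0, 0.15, 0, -1]
    - [0, 0, 0.15, 0, -1]

```text
time_s: 13.25
eef_pos: [0.5663, -0.0546, 0.1196]
eef_rot: [1.955, -2.449, -0.006]
contact_force: [-9.0, 1.0, 20.0]
finger_gap: 0.0155
```

It has reached 20 N. Now I'll ease off, open and look.

Emit:
send_rows:
  rows:
    - [0, 0, 0, 0, -0.1]
    - [0, 0, -0.1, 0, -0.1]
    - [0, 0, -0.1, 0, -0.1]
    - [0, 0, -0.1, 0, -0.1]
    - [0, 0, -0.1, 0, -0.1]
    - [0, 0, -2, 0, -0.1]
    - [0, 0, -5, 0, -0.1]
    - [0, 0, -10, 0, -0.1]
    - [0, 0, -14, 0, -0.1]
    - [0, 0, -14, 0, -0.1]

```text
time_s: 14.25
eef_pos: [0.5701, -0.0546, 0.2652]
eef_rot: [1.959, -2.453, 0.003]
contact_force: [-0.1, 0.1, -0.1]
finger_gap: 0.041
```

```bash
python3 - <<'E'
from h import *
S=np.mean([grab('scene').astype(float) for _ in range(4)],0).astype(np.uint8);cv2.imwrite('pics/scene6.png',S)
s=manip.read_state();print(s['time_s'],s['eef_pos'],s['contact_force'],s['finger_gap'])
cv2.imwrite('pics/crop6.png',cv2.resize(S[140:240,260:360],None,fx=6,fy=6,interpolation=cv2.INTER_CUBIC))
E
```

```text
14.45 [ 0.56679276 -0.05423501  0.25831804] [ 0.27181946  0.38454376 -0.53933303] 0.040925971377472385
```

View pics/crop6.png

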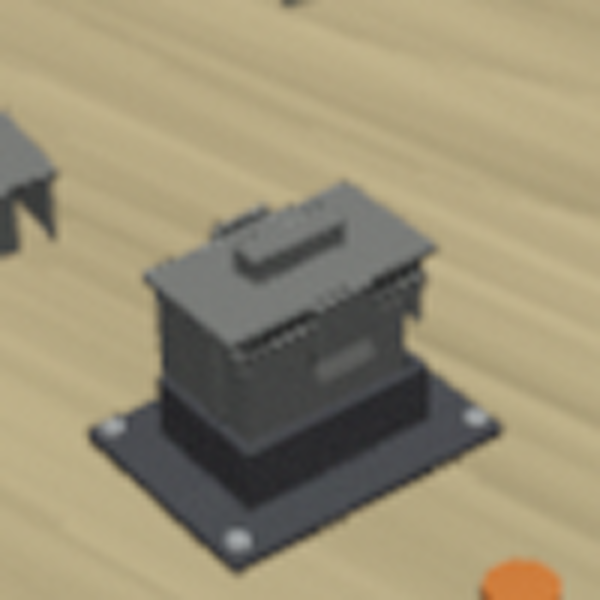

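The cap sits level and square on the port, with the plate edge on the seal line from (150,277) through (237,350) to (438,247). Both clip arms lie close to the sides, and nothing else has moved near it. I'll hand it in.

```bash
python3 - <<'E'
from h import *
F,L,B,Rr=(1,1),(1,-1),(-1,-1),(-1,1)
c=([L,F,Rr,B],pxl([(145,277),(237,350),(438,247),(345,180)],6,(260,140)),.112,.064,.1)
x,r=fitrects('scene',[c],[.568,-.054,-.22,.1]);print(x.round(4),np.degrees(x[2]),(r*6).round(1).tolist())
s=manip.read_state();print(s['time_s'],s['contact_force'],np.abs(s['joint_velocities']).max())
print(manip.finish_job())
E
```

```text
[ 0.5684 -0.0528 -0.1911  0.1   ] -10.948196888317211 [[-2.2, 1.7], [-0.9, -0.6], [2.9, -2.5], [0.3, 1.1]]
14.45 [ 0.27181946  0.38454376 -0.53933303] 0.012610206934376046
the job is handed in; nothing more can be done
None
```

I gripped the long cap by its rib, set it over the port and pressed it down. I then opened the fingers, raised the gripper clear and handed the job in at about 14.5 s of the 56 s allowed. `finish_job` reports no verdict.

- **Pressing:** The clip arms met the rim and yielded at roughly 7 N. The cap then slid on and pulled down at the snap, with about -10 N on the tool. The seal's resistance rose to 20 N, the stated sign of home. Every reading stayed at or below 20 N vertical, but force was only read between moves, so a brief peak in between would not show.
- **Seal height:** By touch, the seal's top is about 94 mm above the bench. Sight first gave about 89 mm.
- **Side force:** On the way down a skirt touched the rim with about 3 N sideways, which a 1 mm shift cleared. At the final 20 N there was also about 9 N sideways along x, which I did not correct.
- **Last picture:** The cap looks level and fully seated, with both clip arms close to the sides and the tool clear. A rough fit of its corners put its centre within about 1 mm of the port's.
- **Disagreement:** That same fit gave a yaw about 2° off the port's earlier estimate (-10.9° against -12.9°). That is within the play and my reading error.
- **Not checked directly:** I had no reading of the clip joint angles. That both clips snapped is judged from the forces and the picture. I also did not compare the other bench objects with their starting places, though no move came near them.

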